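# Gauge the catch clearance of a spring lid with a taper feeler

## Robot

A 6-joint arm with a two-finger parallel gripper is mounted at the origin on the work surface. World frame = base frame: x ahead of the robot, y to its left, z up, the work surface at z = 0. Lengths are in m, angles in rad, forces in N, time in s.
With the tool pointing down it reaches from about 0.25 to 0.725 m from the base axis. Payload 4 kg.
Tool frame: the origin (TCP) lies on the front face of the gripper's body, between the roots of the fingers; the fingertips stand 73 mm ahead of it and the grasp point (between the pads) lies 54 mm ahead of it; z points along the fingers, y is the line along which they close (so a half turn about z gives the same grasp; the last joint's range is limited). The gripper opens to 85 mm and grips with 20 to 120 N. Pads are 22 mm wide; open, the fingers measure 114 mm over their backs; the gripper's body (76 mm by 85 mm) begins 54 mm behind the grasp point. The pads swing forward as they close: fully open they stand 13 mm farther back than shut.
Start: joints at [-1.265, 0.241, 0.005, 1.335, 0, 1.571], TCP at [0.151, -0.477, 0.304] pointing down, gripper open.
Joint ranges: [-2.72, 2.72], [-1.05, 1.87], [-1.09, 1.28], [-1.99, 2.15], [-1.42, 1.44], [-3.14, 3.14]. Speed limits (rad/s): [2.79, 2.79, 3.14, 3.14, 3.14, 3.14].

## Interface

Orientations are given as a unit quaternion [x, y, z, w].
In Python, from workcell import bot gives the robot as it stands. The module is installed in compiled form; this text tells all that it offers.
- The arm moves only by the tool step_arm, never from a script. Its argument "rows" is a list of rows, each a list of 2 entries, a list of its own where there are three numbers: the shift along the tool's x, y, z in mm, then the turn about the tool's z in degrees. A call has 1 to 12 rows; each row is the pose to reach, as a shift and turn from the pose commanded when the call began, along the tool's axes at that moment; what a row does not reach only later rows make up. A row lasts 1/8 s, in which the tool goes at most 62.5 mm and 10.7 degrees, less where a joint would pass 70% of its speed; a pose out of reach is approached as far as the arm can. A call with a gripper value outside its range is refused whole. "claw" is the gripper's target within -1 to 1 (shut at 1, half-way at 0, fully open at -1), set as the call begins (left out, the last holds). The fingers move at their own pace and stop on an object; the grip force is fixed at half the most. Time passes only in rows, so rows that repeat a pose let the fingers close. It gives the time, the measured TCP pose, the force, the opening and the grip force at its end, in the units of the state.
- bot.get_obs(): the state, without advancing time (a new reading comes with each control period).
- bot.camera(name): name is "side" or "top" or "wrist"; returns (picture, depth): 480x640x3 uint8, red, green, blue; 480x640 float32, m along the optical axis (not along the pixel's ray), 0 where there is no reading.
- bot.camera_params(name): a dict with "fx", "fy", "cx", "cy" (pixels), "D" ([k1, k2, p1, p2, k3] as OpenCV has them; the pictures are not rectified), "pose" (4x4, takes a point from camera to world coordinates). Camera axes: x right, y up, looking along -z (the intrinsics and any distortion apply to the point x, -y, -z); pixel columns grow to the right and rows downward; lengths in m; the calibration is good to about 2 mm. A picture is of the moment at which its call begins: read the wrist's pose just before it. camera_params takes no time and is no camera call; for the wrist camera it gives the pose at the moment of the call.
- bot.job_done(): hands the job in; it is judged then, once.
Trained networks look in the newest picture that a camera, given by its name, has taken for a name from the list of things; names that differ only in an ending like _2 or _b are one class to them, and where a whole thing is asked for, a point or a joint stands for the part that bears it (a point fixed in the world has none). Each returns a list of dicts, best first, with "score" (0 to 1); they miss things now and then, are a little off and sometimes report something else, mostly with a low value. They report only what shows in the picture. A call takes as long as a camera call. They do not tell look-alikes from the thing itself.
- bot.trace(target, camera): "pixels" (480x640 bool, what is visible of it) and "uv" ([column, row] in pixels, amid what is visible of it).
The state is a dict: "clock": time; "joint_pos": joint angles; "joint_vel": joint speeds; "tau": joint torques, N m; "eef_pos": TCP position; "tool_rot": TCP orientation; "ft_force": force on the tool from outside, world axes, zero at the start; "ft_torque": the same for the moment, N m; "grip_width": finger opening in m; "grasp_force": force on a finger pad.
Only numpy, scipy, OpenCV 4.12 (cv2) and the standard library are available. Lean on these libraries where they do the work, as an engineer would, in place of code of your own. Each camera call takes 0.05 s, during which the arm holds its last target. There are 200 camera calls.

## Task

Throw the chrome toggle all the way over (away from the robot) so that the parts box's spring lid pops up, then slide the red-handled taper feeler, thin end first and lying flat on the ledge, along the ledge under the lid's brass-tipped catch tooth until you feel the tooth drag lightly but plainly on it. Stop there, lightly gripped by the tooth, without jacking the sprung tooth up hard, and let go so that the feeler stays in the gap as a reading; do not knock the fittings lying around.

Things in the scene. Friction and masses are not known exactly. Their poses are not given: they have to be found in the camera images.
- partsbox: Blue steel parts box fixed to the cart, 130 (x) x 160 (y) x 60 mm high; origin at the centre of its underside, z up, yaw within 0.3 rad of the robot's. Yellow lid hinged on the -x rim, top 66 mm up when shut. Along its +x side runs a dark steel ledge: flat top 45 mm above the cart, 32 mm wide (box x 65 to 97 mm), 255 mm long (box y -175 to +80 mm).
- ledge_mark (a point): Point on the ledge top right below the catch tooth, box (81, -60, 45) mm; axes as the box. Here the ledge has a slot 12 x 20 mm into which the tooth dips while the lid is shut. With the lid up, the lid's tongue above has its underside about 30 mm and its screw head's top about 45 mm above the ledge.
- ledge_end (a point): Middle of the ledge top's -y end, box (81, -175, 45) mm, 115 mm before the tooth; axes as the box. The feeler is laid on the ledge on this side of the tooth and goes in along box +y, centred on the ledge's width. Here the ledge stands clear of the box, with free space on both sides and above for a gripper.
- tooth: The lid's steel catch tooth with round brass tip (10 mm dia.), hanging over the ledge; origin near the lid's underside, not at the tip. With the toggle thrown the clearance from tip to ledge is 4 to 11 mm: it depends on how far the tip is screwed in, differs every time, and this pose does not show it.
- tooth_top (a point): Top of the same tooth in the lid's tongue. The tooth is sprung: it starts to lift at 2.5 N and takes 2.5 N more per mm, so drag sets in at once when the feeler meets it. A good fit presses with 2.5 to 6.5 N: 3 to 10 mm of feeler travel past first touch (just touching it can come loose on letting go); 9 N is forced.
- toggle (a joint): Chunky chrome toggle lever, 80 mm long, on a block at box (0, +130) mm. 0 = leaning to box -x (lid shut), 1.0 rad = leaning to box +x (lid up). It stays where it is left (a push of 1 to 2 N at the tip moves it); the lid follows it and is fully up at the 1.0 rad stop.
- toggle_tip (a point): Centre of the 26 mm chrome ball at the toggle's upper end, 80 mm from the pivot, which is 22 mm above the cart; the stem is 10 mm thick. It swings in the box's x-z plane by about 0.5 rad either side of vertical.
- feeler_grip (a point): Centre of the feeler's red handle: 60 long (x) x 20 wide (y) x 20 mm high (z); +x points to the thin end of the blade. The underside of handle and blade is one flat plane 10 mm below this point. The steel blade, 20 mm wide, runs from 30 to 126 mm ahead of this point and tapers on its upper side evenly from 14 mm thick at the handle to 2 mm at the tip (1 mm in 8). 0.1 kg; it starts lying flat on the cart.
- feeler_tip (a point): Middle of the feeler's thin end, 126 mm ahead of the handle's centre, 1 mm above the underside.
- union: Copper union, upright, 34 mm dia., 38 mm high, origin at the underside; leave alone.
- adapter: Aluminum barbed adapter, upright, 28 mm dia., 36 mm high; leave alone.
- bushing: Zinc reducer bushing, 40 mm dia., 21 mm high; leave alone.
- clamp: Steel T-bolt band clamp lying flat, 55 mm ring, 16 mm high; leave alone.
Mind the look-alikes: they are no part of the job. Of the things shaped like the part that bears feeler_grip, the bare steel one is meant.

How it is judged:
By the outcome, as a careful person would: the job done as asked, in the order asked, and still so for the second after the job is handed in, with the robot touching nothing.
It also fails if it takes over 64 s, if anything falls off the work surface, if the arm or the gripper's body presses on something with over 40 N, if the wrist force passes 120 N, or if a joint passes its speed limit or range.

## Working session

There is one attempt and no reset: what is moved stays moved. The work goes in short steps, Python scripts to look and compute and a tool call to move; the robot and the scene stay as the last step left them, time stands still between calls to the robot, and variables do not carry over. Pictures are saved under pics/ and viewed, at most 10 in all, crops included, and the job is handed in when it is done.

Besides the shell and the picture viewer there is one more tool, called after "Emit:" as name(argument=value, ...), one argument or row to a line, values as JSON. step_arm: Moves the arm, as the interface text tells. Its arguments: {"type":"object","properties":{"rows":{"type":"array"},"claw":{"type":"number"}},"required":["rows"]}

```bash
mkdir -p pics
cat > h.py <<'E'
import numpy as np, cv2
from workcell import bot
def world(cam,uv,depth,P):
    uv=np.asarray(uv,float).reshape(-1,1,2)
    K=np.array([[P['fx'],0,P['cx']],[0,P['fy'],P['cy']],[0,0,1]])
    n=cv2.undistortPoints(uv,K,np.array(P['D'])).reshape(-1,2)
    d=np.asarray(depth).reshape(-1,1)
    p=np.hstack([n[:,:1]*d,-n[:,1:]*d,-d,np.ones_like(d)])
    return (p@np.array(P['pose']).T)[:,:3]
def cloud(mask,depth,P):
    r,c=np.nonzero(mask&(depth>0)); return world(None,np.c_[c,r],depth[r,c],P)
E
python3 - <<'E'
from h import *
np.set_printoptions(precision=4,suppress=True)
o=bot.get_obs(); print(o['clock'],o['eef_pos'],o['tool_rot'],o['grip_width'])
ims=[]
for c in ['top','side']:
    im,d=bot.camera(c);P=bot.camera_params(c); ims.append(im); cv2.imwrite(f'pics/{c}0.png',im[:,:,::-1])
    print(c,np.array(P['pose']))
    for t in ['partsbox','tooth','toggle','toggle_tip','feeler_grip','feeler_tip','union','adapter','bushing','clamp']:
        for r in bot.trace(t,c)[:3]:
            if r['score']<.2: continue
            p=cloud(r['pixels'],d,P)
            print(c,t,round(r['score'],2),np.round(r['uv']),len(p),np.median(p,0) if len(p) else '',p.max(0) if len(p) else '')
print(bot.get_obs()['clock'])
E
```

```text
0.0 [ 0.1504 -0.4763  0.303 ] [ 0.9883  0.1523 -0.0002 -0.0011] 0.0858517968604348
top [[-0.0805  0.9742 -0.2109  0.3486]
 [-0.9967 -0.0777  0.0217 -0.0072]
 [ 0.0048  0.2119  0.9773  1.0262]
 [ 0.      0.      0.      1.    ]]
top partsbox 0.55 [264. 248.] 7842 [0.5494 0.0845 0.0635] [0.6487 0.2512 0.1092]
top toggle 0.69 [199. 266.] 169 [0.5116 0.2117 0.0993] [0.5432 0.2266 0.1092]
top toggle_tip 0.71 [203. 268.] 178 [0.5124 0.2117 0.0989] [0.5437 0.2516 0.1092]
top feeler_grip 0.96 [364. 335.] 721 [ 0.3434 -0.1106  0.0101] [ 0.4059 -0.0559  0.0235]
top feeler_grip 0.72 [200. 265.] 172 [0.5122 0.2114 0.099 ] [0.5437 0.2266 0.1092]
top feeler_grip 0.69 [459. 324.] 808 [ 0.3546 -0.3117  0.0096] [ 0.4093 -0.2407  0.0239]
top feeler_tip 0.97 [466. 325.] 824 [ 0.3524 -0.3131  0.0093] [ 0.4093 -0.243   0.0239]
top feeler_tip 0.82 [368. 339.] 712 [ 0.3422 -0.1113  0.01  ] [ 0.4059 -0.0559  0.0235]
top feeler_tip 0.57 [418. 260.] 607 [ 0.4974 -0.2384  0.0109] [ 0.5305 -0.1637  0.0231]
top union 0.79 [426. 180.] 188 [ 0.665  -0.2714  0.0273] [ 0.6853 -0.2584  0.0409]
top adapter 0.53 [418. 
[... 700 characters left out ...]
85 -0.0332  0.0219]
side feeler_tip 0.93 [307. 358.] 1122 [ 0.5016 -0.2608  0.011 ] [ 0.5378 -0.1595  0.0218]
side feeler_tip 0.82 [212. 311.] 940 [ 0.3499 -0.1088  0.0094] [ 0.4073 -0.0332  0.0219]
side feeler_tip 0.69 [214. 412.] 1691 [ 0.3465 -0.33    0.0109] [ 0.4103 -0.2415  0.022 ]
side union 0.84 [413. 348.] 451 [ 0.6636 -0.2842  0.0258] [ 0.7004 -0.2368  0.0409]
side adapter 0.54 [419. 295.] 244 [ 0.7336 -0.1477  0.0099] [ 0.7649 -0.1     0.036 ]
side bushing 0.48 [318. 200.] 171 [0.6567 0.2986 0.0102] [0.6844 0.3504 0.023 ]
side bushing 0.3 [300. 243.] 5133 [0.5477 0.0109 0.0593] [0.6547 0.2424 0.1063]
side clamp 0.73 [381. 252.] 296 [0.7302 0.0387 0.0092] [0.7602 0.0787 0.0173]
1.1
```

View pics/top0.png

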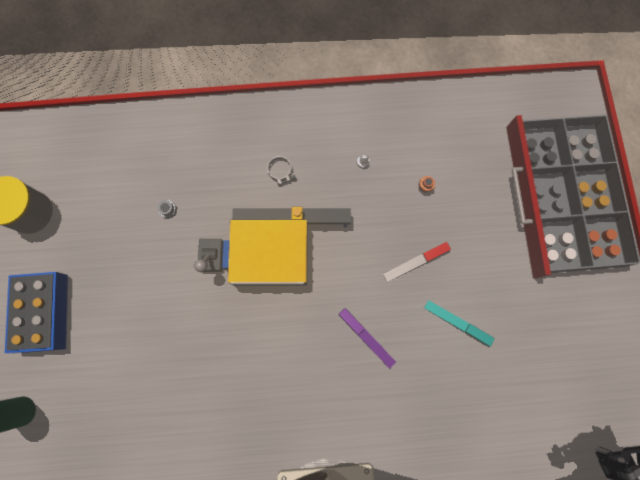

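View pics/side0.png

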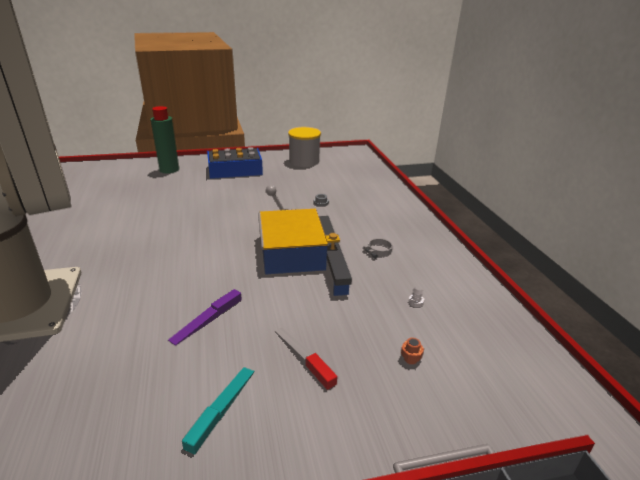

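The top view shows the box lid at (268,252), the ledge running along row 216 out to column 350, the toggle ball at (202,266), and the red-handled steel-bladed feeler with its handle at (438,253) and tip at (386,277). The purple and teal ones are the look-alikes. Next I measure exact poses.

Run:
```python
from h import *
np.set_printoptions(precision=4,suppress=True)
for c in ['top','side']:
    im,d=bot.camera(c);P=bot.camera_params(c)
    r,g,b=[im[...,i].astype(int) for i in range(3)]
    full=cloud(np.ones(d.shape,bool),d,P)
    rr,cc=np.nonzero(d>0); col=im[rr,cc].astype(int)
    R=(np.abs(full[:,0]-.5)<.15)&(np.abs(full[:,1]+.23)<.13)
    flat=R&(full[:,2]<.004); print(c,'table z',np.median(full[flat,2]))
    red=R&(col[:,0]>110)&(col[:,1]<70)&(full[:,2]>.003)
    q=full[red]; q=q[q[:,2]>.016]
    def rect(q,n):
        h=cv2.minAreaRect(q[:,:2].astype(np.float32)*1000); print(c,n,len(q),h,'z',np.median(q[:,2])); return h
    rect(q,'handle')
    # feeler whole axis
    blade=R&(full[:,2]>.003)&(full[:,2]<.03)&(np.hypot(full[:,0]-.5,full[:,1]+.24)<.11)&~((np.abs(full[:,0]-.35)<.06))
    rect(full[blade],'whole')
    B=(full[:,0]>.4)&(full[:,0]<.68)&(np.abs(full[:,1]-.03)<.22)
    lid=B&(col[:,0]>150)&(col[:,2]<60)&(col[:,1]>110)&(full[:,2]>.06)&(full[:,2]<.069)
    rect(full[lid],'lid')
    led=B&(full[:,2]>.041)&(full[:,2]<.049)&(full[:,0]>.6)&(col.max(1)<110)
    h=rect(full[led],'ledge')
    tog=(full[:,2]>.07)&(full[:,1]>.15)&(full[:,1]<.3)&(full[:,0]>.45)&(full[:,0]<.62)
    q=full[tog]; print(c,'tog',len(q),q.mean(0),q.min(0),q.max(0))
```

```text
top table z -0.0015082009929323625
top handle 51 ((511.6826171875, -279.8778076171875), (13.60442066192627, 53.511688232421875), 21.74529457092285) z 0.018941472858593045
top whole 617 ((506.9753723144531, -236.05633544921875), (199.74891662597656, 200.20774841308594), 72.93254852294922) z 0.011598880631810138
top lid 4577 ((549.082275390625, 80.55511474609375), (157.68397521972656, 154.43617248535156), 85.32267761230469) z 0.06464526110603175
top ledge 445 ((613.0794067382812, 15.617362976074219), (225.4032745361328, 22.80946159362793), 87.96819305419922) z 0.04350433339165072
top tog 142 [0.51   0.212  0.0995] [0.4987 0.155  0.07  ] [0.5287 0.2272 0.1073]
side table z -0.0005057812727269351
side handle 356 ((453.297119140625, -197.8894500732422), (30.69896125793457, 263.9537048339844), 36.20555114746094) z 0.019528420003265212
side whole 1010 ((494.6872863769531, -242.0932159423828), (107.33512115478516, 130.8397216796875), 56.684303283691406) z 0.012116024276976278
side lid 2169 ((549.9581298828125, 81.94766235351562), (163.3328857421875, 156.4622802734375), 85.5024642944336) z 0.06552326749838189
side ledge 570 ((614.8007202148438, 27.57427978515625), (255.63575744628906, 27.293903350830078), 85.63359069824219) z 0.044234064273802276
side tog 115 [0.511  0.2086 0.093 ] [0.4976 0.2004 0.0702] [0.5253 0.2231 0.1064]
```

Emit:
step_arm(
  rows=[
    [[503,-570,0],22],
    [[503,-570,0],22],
    [[503,-570,0],22],
    [[503,-570,0],22],
    [[503,-570,0],22],
    [[503,-570,0],22],
    [[503,-570,0],22],
    [[503,-570,0],22],
    [[503,-570,0],22],
    [[503,-570,0],22],
    [[503,-570,0],22],
    [[503,-570,0],22],
  ],
  claw=1,
)

```text
clock: 2.7
eef_pos: [0.4249, 0.0049, 0.3037]
tool_rot: [1.0, -0.006, -0.001, -0.022]
ft_force: [0.3, -0.3, -0.3]
grip_width: -0.0007
grasp_force: 0.0
```

Run:
```python
from h import *
o=bot.get_obs();q=o['tool_rot'];print(o['clock'],o['joint_pos'],np.round(o['eef_pos'],4),q,np.degrees(2*np.arctan2(q[1],q[0])),o['ft_force'],o['grip_width'])
```

```text
2.7 [-0.01279159  0.09309373 -0.17521314  1.30423218  0.04459567  3.14061915] [0.4249 0.0049 0.3037] [ 9.99733465e-01 -5.92696795e-03 -7.17673303e-04 -2.23014444e-02] -0.6793536121558693 [ 0.30252865 -0.25064719 -0.31153225] -0.0006602999431314523
```

Emit:
step_arm(
  rows=[
    [[28,-40,0],-10],
    [[28,-80,0],-20],
    [[28,-130,0],-30],
    [[28,-180,0],-40],
    [[28,-214,0],-50],
    [[28,-214,0],-60],
    [[28,-214,0],-70],
    [[28,-214,0],-80],
    [[28,-214,0],-86],
    [[28,-214,0],-86],
  ],
)

```text
clock: 3.95
eef_pos: [0.455, 0.2178, 0.3133]
tool_rot: [0.736, 0.677, 0.015, -0.017]
ft_force: [-0.3, -0.5, -0.2]
grip_width: 0.0004
grasp_force: 0.0
```

```bash
cat >> h.py <<'E'
def st():
    o=bot.get_obs();q=np.array(o['tool_rot']);from scipy.spatial.transform import Rotation as R
    M=R.from_quat(q).as_matrix();print(round(o['clock'],2),'q',np.round(o['joint_pos'],2),'p',np.round(o['eef_pos'],4),'hd',round(np.degrees(np.arctan2(M[1,0],M[0,0])),2),'z',np.round(M[:,2],4),'F',np.round(o['ft_force'],2),'w',round(o['grip_width'],4),round(o['grasp_force'],1)); return o,M
E
python3 -c "
from h import *
st()"
```

```text
3.95 q [0.43 0.23 0.02 1.34 0.04 2.08] p [0.455  0.2178 0.3133] hd 85.18 z [-0.0011  0.0445 -0.999 ] F [-0.27 -0.45 -0.24] w 0.0004 0.0
```

Emit:
step_arm(
  rows=[
    [[-2,0,55],0],
    [[-5,0,110],0],
    [[-7,0,160],0],
    [[-7,0,160],0],
    [[-7,20,160],0],
    [[-7,32,160],0],
    [[-7,44,160],0],
    [[-7,56,160],0],
    [[-7,68,160],0],
    [[-7,80,160],0],
    [[-7,90,160],0],
    [[-7,96,160],0],
  ],
)

```text
clock: 5.45
eef_pos: [0.5501, 0.2106, 0.1523]
tool_rot: [0.735, 0.677, 0.014, -0.017]
ft_force: [-0.8, -0.2, -1.0]
grip_width: 0.0002
grasp_force: 0.5
```

```bash
cat > tog.py <<'E'
from h import *
o,M=st()
for c in ['top','side']:
    im,d=bot.camera(c);P=bot.camera_params(c)
    for r in bot.trace('toggle_tip',c)[:1]:
        p=cloud(r['pixels'],d,P); p=p[p[:,2]>.06]
        if len(p): print(c,r['score'],r['uv'],np.round(np.median(p,0),3),np.round(p.min(0),3),np.round(p.max(0),3))
cv2.imwrite('pics/side_t.png',im[:,:,::-1])
E
python3 tog.py
```

```text
5.45 q [ 0.35  0.51 -0.01  1.04  0.04  2.  ] p [0.5501 0.2106 0.1523] hd 85.31 z [-0.0017  0.0444 -0.999 ] F [-0.8  -0.17 -1.03] w 0.0002 0.5
```

Contact force is light; I push on to the stop.

Emit:
step_arm(
  rows=[
    [[0,4,0],0],
    [[0,8,0],0],
    [[0,11,0],0],
    [[0,13,0],0],
  ],
)

```text
clock: 6.15
eef_pos: [0.5594, 0.2099, 0.1524]
tool_rot: [0.735, 0.678, 0.012, -0.02]
ft_force: [-12.3, 0.9, 8.5]
grip_width: 0.0003
grasp_force: 6.6
```

```bash
python3 tog.py
```

```text
6.15 q [0.34 0.53 0.02 1.06 0.05 1.99] p [0.5594 0.2099 0.1524] hd 85.36 z [-0.0089  0.0454 -0.9989] F [-12.3    0.94   8.51] w 0.0003 6.6
side 0.5 [298.5, 188.5] [0.579 0.204 0.091] [0.564 0.194 0.06 ] [0.595 0.211 0.106]
```

Emit:
step_arm(
  rows=[
    [[0,-15,0],0],
    [[5,-35,-40],0],
    [[5,-35,-100],0],
    [[0,-35,-160],0],
    [[-60,-30,-170],-4],
    [[-120,-25,-170],-8],
    [[-180,-20,-172],-12],
    [[-240,-20,-175],-16],
    [[-300,-20,-178],-20],
    [[-360,-20,-178],-24],
    [[-420,-20,-178],-26],
    [[-440,-19,-178],-26],
  ],
  claw=-1,
)

```text
clock: 7.85
eef_pos: [0.5076, -0.2384, 0.311]
tool_rot: [0.566, 0.824, 0.018, -0.012]
ft_force: [-0.3, -0.5, -0.2]
grip_width: 0.0856
grasp_force: 0.0
```

```bash
cat > look.py <<'E'
from h import *
np.set_printoptions(precision=4,suppress=True)
o,M=st()
for c in ['wrist','top','side']:
    P=bot.camera_params(c);im,d=bot.camera(c);cv2.imwrite(f'pics/{c}1.png',im[:,:,::-1])
    full=cloud(np.ones(d.shape,bool),d,P); rr,cc=np.nonzero(d>0); col=im[rr,cc].astype(int)
    R=(np.abs(full[:,0]-.5)<.1)&(np.abs(full[:,1]+.25)<.12)&(full[:,2]<.03)
    if c=='wrist': print('table',np.median(full[R&(full[:,2]<.005),2]))
    red=R&(col[:,0]>110)&(col[:,1]<.5*col[:,0])&(col[:,2]<.5*col[:,0])
    red&=(full[:,0]>.46)&(full[:,0]<.56)&(full[:,1]<-.2)
    m=np.zeros(d.shape,np.uint8); m[rr[red],cc[red]]=1
    q=full[red&(full[:,2]>.015)]
    print(c,len(q),cv2.minAreaRect(q[:,:2].astype(np.float32)*1000),np.median(q[:,2]))
    B=(full[:,2]>.041)&(full[:,2]<.049)&(full[:,0]>.57)&(full[:,0]<.67)&(full[:,1]>-.13)&(full[:,1]<.17)&(col.max(1)<110)
    q=full[B]
    if len(q)>50: print(c,'ledge',len(q),cv2.minAreaRect(q[:,:2].astype(np.float32)*1000),np.median(q[:,2]))
E
python3 look.py
```

```text
7.85 q [-0.46  0.37  0.21  1.42  0.04  0.75] p [ 0.5076 -0.2384  0.311 ] hd 111.09 z [-0.      0.0436 -0.9991] F [-0.26 -0.52 -0.18] w 0.0856 0.0
table 0.0004202508699305829
wrist 449 ((516.0307006835938, -281.2088623046875), (18.40060806274414, 57.775787353515625), 20.899988174438477) 0.020462948343846377
wrist ledge 5007 ((604.0407104492188, -41.71851348876953), (114.49261474609375, 45.46138000488281), 87.11351013183594) 0.04564826592929899
top 115 ((513.84326171875, -279.6324768066406), (17.59629249572754, 57.68437194824219), 21.29804039001465) 0.018235144638899525
top ledge 430 ((604.3703002929688, -46.216793060302734), (105.03916931152344, 28.36168098449707), 85.47721862792969) 0.04363764181824842
side 216 ((518.3040771484375, -292.8301696777344), (18.97887420654297, 33.198341369628906), 23.47205352783203) 0.019535331718409543
side ledge 716 ((600.1435546875, 29.67291259765625), (258.4126892089844, 55.582035064697266), 85.60771942138672) 0.04412858264093816
```

View pics/wrist1.png

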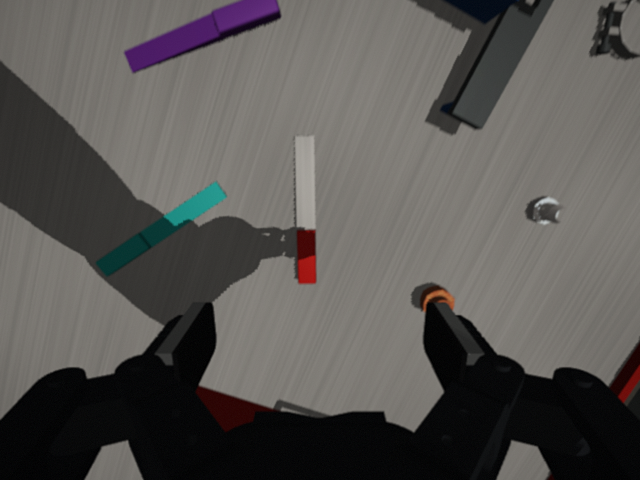

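View pics/side1.png

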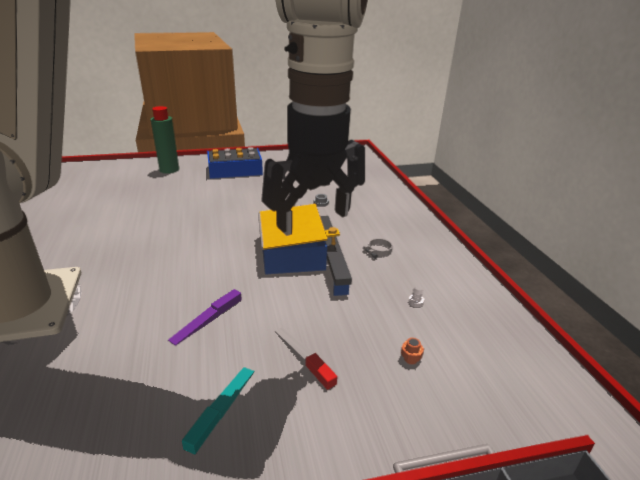

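The wrist view shows the bare-steel feeler with red handle at (307,255), aligned with the tool, and the ledge end at (462,118). The side view shows the lid raised and the toggle thrown. Descending to grip the rear of the handle.

Emit:
step_arm(
  rows=[
    [[-35,-7,50],0],
    [[-64,-13,100],0],
    [[-64,-13,150],0],
    [[-64,-13,190],0],
    [[-64,-13,215],0],
    [[-64,-13,228],0],
    [[-64,-13,233],0],
    [[-64,-13,233],0],
  ],
)

```text
clock: 9.0
eef_pos: [0.5198, -0.2884, 0.0763]
tool_rot: [0.564, 0.826, 0.018, -0.012]
ft_force: [0.7, -0.9, 0.9]
grip_width: 0.0854
grasp_force: 0.0
```

Run:
```python
from h import *
st()
c='top'
P=bot.camera_params(c);im,d=bot.camera(c)
full=cloud(np.ones(d.shape,bool),d,P); rr,cc=np.nonzero(d>0); col=im[rr,cc].astype(int)
lid=(np.abs(full[:,0]-.55)<.1)&(np.abs(full[:,1]-.08)<.1)&(col[:,0]>150)&(col[:,2]<60)&(col[:,1]>110)
q=full[lid]; A=np.c_[q[:,:2]-[.538,.081],np.ones(len(q))]; print('lid plane',np.linalg.lstsq(A,q[:,2],rcond=None)[0],q[:,2].max())
for c in ['top','side']:
    if c=='side': P=bot.camera_params(c);im,d=bot.camera(c);full=cloud(np.ones(d.shape,bool),d,P); rr,cc=np.nonzero(d>0); col=im[rr,cc].astype(int)
    L=(full[:,2]>.04)&(full[:,2]<.049)&(full[:,0]>.575)&(full[:,0]<.65)&(full[:,1]>-.12)&(full[:,1]<-.01)&(col.max(1)<110)
    q=full[L]; print(c,len(q),cv2.minAreaRect(q[:,:2].astype(np.float32)*1000),np.median(q[:,2]),q[:,1].min())
```

```text
9.0 q [-0.52  0.62 -0.04  0.93  0.04  0.68] p [ 0.5198 -0.2884  0.0763] hd 111.4 z [ 4.00e-04  4.40e-02 -9.99e-01] F [ 0.73 -0.88  0.88] w 0.0854 0.0
lid plane [ 0.10177736 -0.00881171  0.07119643] 0.08404385645426127
top 521 ((604.9016723632812, -54.95081329345703), (88.0357894897461, 30.613550186157227), 86.0519027709961) 0.043429077687074824 -0.09804917595431129
  return _methods._mean(a, axis=axis, dtype=dtype,
  ret = ret.dtype.type(ret / rcount)
Traceback (most recent call last):
ValueError: zero-size array to reduction operation minimum which has no identity
```

Emit:
step_arm(
  rows=[
    [[0,0,0],0],
    [[0,0,0],0],
    [[0,0,0],0],
    [[0,0,0],0],
    [[0,0,0],0],
    [[0,0,0],0],
    [[0,0,0],0],
    [[0,0,-40],0],
    [[0,0,-90],0],
    [[0,0,-140],0],
    [[0,0,-140],0],
  ],
  claw=1,
)

```text
clock: 10.48
eef_pos: [0.5212, -0.2962, 0.2198]
tool_rot: [0.564, 0.826, 0.019, -0.008]
ft_force: [0.1, -0.6, -1.3]
grip_width: 0.0184
grasp_force: 58.6
```

```bash
cat > look2.py <<'E'
from h import *
import sys
np.set_printoptions(precision=4,suppress=True)
o,M=st()
for c in sys.argv[1:]:
    P=bot.camera_params(c);im,d=bot.camera(c);cv2.imwrite(f'pics/{c}_{o["clock"]:.2f}.png',im[:,:,::-1])
    full=cloud(np.ones(d.shape,bool),d,P); rr,cc=np.nonzero(d>0); col=im[rr,cc].astype(int)
    L=(full[:,2]>.04)&(full[:,2]<.049)&(full[:,0]>.575)&(full[:,0]<.65)&(full[:,1]>-.13)&(full[:,1]<-.015)&(col.max(1)<125)
    q=full[L]
    if len(q)>40: print(c,'ledge',len(q),cv2.minAreaRect(q[:,:2].astype(np.float32)*1000),np.median(q[:,2]),q[:,1].min())
    # feeler in tool frame
    T=(full-o['eef_pos'])@M
    F=(np.abs(T[:,1])<.025)&(T[:,2]>.05)&(T[:,2]<.085)&(T[:,0]>.013)&(T[:,0]<.17)
    if c=='top': F&=T[:,0]>.04
    q=T[F]
    if len(q)>40:
        print(c,'feeler tool: x max',np.percentile(q[:,0],99.5),'y slope',np.polyfit(q[:,0],q[:,1],1),'z fit',np.polyfit(q[:,0],q[:,2],1),len(q))
        redm=(col[F][:,0]>100)&(col[F][:,1]<.5*col[F][:,0]); 
        if redm.sum()>5: print('handle front x',np.percentile(q[redm][:,0],98))
E
python3 look2.py wrist top
```

```text
10.47 q [-0.53  0.49  0.15  1.24  0.04  0.67] p [ 0.5212 -0.2962  0.2198] hd 111.36 z [ 0.007   0.0403 -0.9992] F [ 0.13 -0.57 -1.32] w 0.0184 58.6
wrist ledge 758 ((607.9911499023438, -97.65385437011719), (33.21416473388672, 12.4064359664917), 19.04387092590332) 0.045331859941088876 -0.10029039801401399
wrist feeler tool: x max 0.11826180367018767 y slope [-0.0181  0.0013] z fit [0.2088 0.0532] 15609
handle front x 0.03586988296470501
top ledge 515 ((605.0892333984375, -57.13837432861328), (83.8465805053711, 30.40778160095215), 85.13272857666016) 0.0435369193600772 -0.09784263757440838
top feeler tool: x max 0.13330136123356554 y slope [-0.0232 -0.0003] z fit [0.1664 0.0611] 541
```

Emit:
step_arm(
  rows=[
    [[15,25,0],6],
    [[30,50,0],12],
    [[50,80,10],18],
    [[76,112,25],24],
    [[76,112,45],26],
    [[76,112,57],26],
    [[76,112,57],26],
  ],
)

```text
clock: 11.45
eef_pos: [0.5941, -0.1808, 0.1605]
tool_rot: [0.735, 0.677, 0.013, -0.019]
ft_force: [-0.3, 0.7, -0.4]
grip_width: 0.0187
grasp_force: 58.6
```

```bash
python3 look2.py wrist top side
```

```text
11.45 q [-0.31  0.58  0.14  1.15  0.04  1.34] p [ 0.5941 -0.1808  0.1605] hd 85.31 z [-0.0062  0.0463 -0.9989] F [-0.28  0.72 -0.38] w 0.0187 58.6
wrist ledge 2068 ((618.8604736328125, -71.59457397460938), (56.35740280151367, 8.596259117126465), 86.17237854003906) 0.045431367396733285 -0.09987612515689603
wrist feeler tool: x max 0.11891548722321182 y slope [-0.0177  0.0017] z fit [0.2081 0.0531] 15695
handle front x 0.036480442864771694
top ledge 355 ((605.8756713867188, -57.246463775634766), (83.76912689208984, 33.240989685058594), 85.5105972290039) 0.04324796302899725 -0.098010085266571
top feeler tool: x max 0.13109865335578486 y slope [-0.0116  0.    ] z fit [0.1607 0.0586] 473
side ledge 102 ((596.7561645507812, -67.33065795898438), (64.23139190673828, 16.94253158569336), 85.19088745117188) 0.044131596120750294 -0.09934577406804557
side feeler tool: x max 0.13080525904004683 y slope [-0.1035  0.0068] z fit [0.2162 0.0506] 131
handle front x 0.03565134530442966
```

```bash
ls pics; python3 -c "
import cv2;a=cv2.imread('pics/wrist_11.45.png');cv2.imwrite('pics/w.png',a)
b=cv2.imread('pics/side_11.45.png')[180:360,200:440];cv2.imwrite('pics/s.png',cv2.resize(b,None,fx=3,fy=3,interpolation=2))"
```

```text
side0.png
side1.png
side_11.45.png
side_t.png
top0.png
top1.png
top_10.47.png
top_11.45.png
wrist1.png
wrist_10.47.png
wrist_11.45.png
```

View pics/w.png

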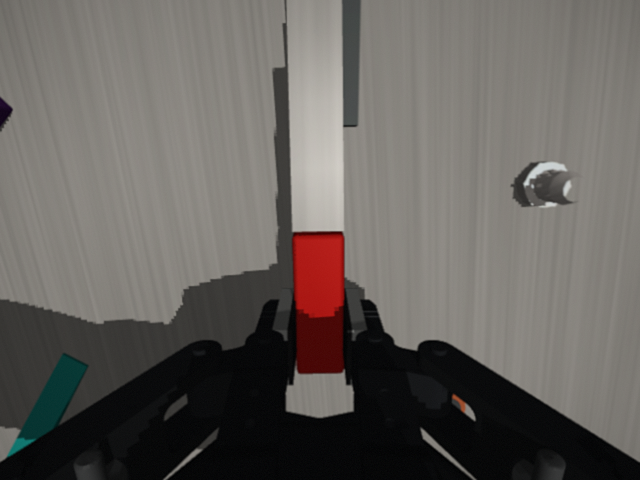

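View pics/s.png

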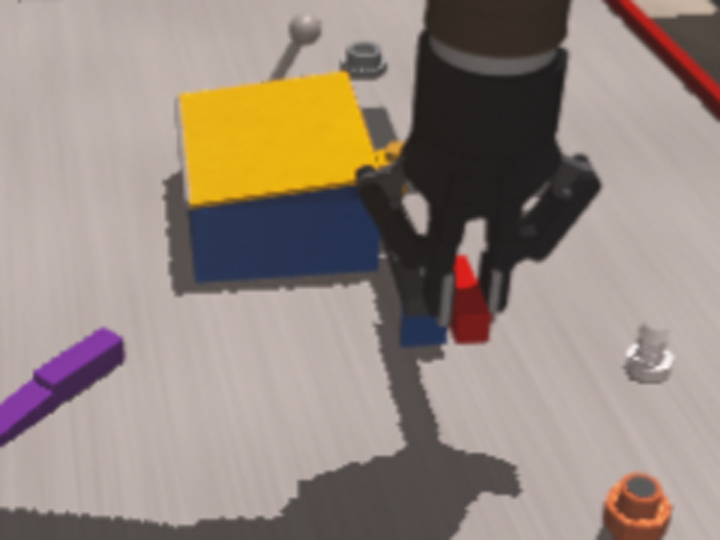

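The wrist view shows the feeler gripped squarely (blade columns 290–343), with the ledge's right edge at column 360; the side view shows the thrown toggle, raised lid and feeler over the ledge end. I shift a few mm to +x, go lower and measure again.

Emit:
step_arm(
  rows=[
    [[0,3,12],0],
    [[0,3,24],0],
    [[0,3,24],0],
    [[0,3,24],0],
  ],
)

```text
clock: 12.1
eef_pos: [0.5987, -0.1801, 0.139]
tool_rot: [0.735, 0.678, 0.015, -0.017]
ft_force: [0.1, 0.3, -1.0]
grip_width: 0.0187
grasp_force: 58.5
```

```bash
cat > edge.py <<'E'
from h import *
np.set_printoptions(precision=4,suppress=True)
o,M=st()
c='wrist';P=bot.camera_params(c);im,d=bot.camera(c)
full=cloud(np.ones(d.shape,bool),d,P); rr,cc=np.nonzero(d>0)
T=(full-o['eef_pos'])@M
h=full[:,2]
for x0 in [.085,.095,.105,.115]:
    s=np.abs(T[:,0]-x0)<.004
    f=s&(np.abs(T[:,1])<.02)&(T[:,2]<.078-0)&(h>.047); l=s&(np.abs(h-.045)<.003)&(np.abs(T[:,1])<.04)
    print(x0,'feeler y',np.percentile(T[f,1],[1,99]) if f.sum()>9 else '','topz',np.median(h[f]) if f.sum()>9 else '','ledge y',np.percentile(T[l,1],[1,99]) if l.sum()>9 else '',l.sum(),np.median(h[l]) if l.sum() else '')
c='top';P=bot.camera_params(c);im,d=bot.camera(c)
full=cloud(np.ones(d.shape,bool),d,P);T=(full-o['eef_pos'])@M;h=full[:,2]
for x0 in [.09,.11,.13,.15,.17]:
    s=np.abs(T[:,0]-x0)<.01
    f=s&(np.abs(T[:,1])<.03)&(h>.03)
    print('top',x0,np.c_[T[f,1],h[f]][np.argsort(T[f,1])][::6].round(3).tolist()[:14])
st()
E
python3 edge.py
```

```text
12.1 q [-0.31  0.6   0.12  1.1   0.04  1.34] p [ 0.5987 -0.1801  0.139 ] hd 85.33 z [-0.0013  0.0448 -0.999 ] F [ 0.11  0.33 -0.95] w 0.0187 58.5
0.085 feeler y [-0.0096  0.01  ] topz 0.07176233577807269 ledge y [-0.0163  0.0157] 360 0.04534534508380601
0.095 feeler y [-0.0099  0.0099] topz 0.07050729582366944 ledge y [-0.0164  0.0155] 378 0.04535685160508712
0.105 feeler y [-0.0099  0.0098] topz 0.06935450965822736 ledge y [-0.0163  0.0157] 407 0.04548834869264512
0.115 feeler y [-0.0101  0.0094] topz 0.06806273846594564 ledge y [-0.0163  0.0154] 422 0.045466829922457264
top 0.09 [[-0.019, 0.048], [-0.018, 0.036], [-0.017, 0.034], [-0.016, 0.045], [-0.015, 0.04], [-0.013, 0.043], [-0.012, 0.071], [-0.011, 0.044], [-0.011, 0.043], [-0.01, 0.072], [-0.009, 0.045], [-0.009, 0.068], [-0.008, 0.074], [-0.007, 0.045]]
top 0.11 [[-0.019, 0.047], [-0.018, 0.036], [-0.018, 0.043], [-0.016, 0.046], [-0.015, 0.042], [-0.013, 0.043], [-0.012, 0.04], [-0.011, 0.069], [-0.011, 0.043], [-0.01, 0.066], [-0.009, 0.069], [-0.009, 0.043], [-0.008, 0.066], [-0.007, 0.047]]
top 0.13 [[-0.019, 0.04], [-0
[... 156 characters left out ...]
9, 0.067], [-0.008, 0.064], [-0.006, 0.067], [-0.006, 0.065]]
top 0.15 [[-0.019, 0.039], [-0.018, 0.045], [-0.018, 0.043], [-0.016, 0.047], [-0.015, 0.042], [-0.014, 0.045], [-0.012, 0.047], [-0.011, 0.044], [-0.009, 0.044], [-0.007, 0.046], [-0.007, 0.043], [-0.005, 0.044], [-0.003, 0.046], [-0.001, 0.04]]
top 0.17 [[-0.03, 0.075], [-0.027, 0.079], [-0.023, 0.08], [-0.018, 0.037], [-0.018, 0.044], [-0.016, 0.045], [-0.014, 0.046], [-0.012, 0.047], [-0.009, 0.044], [-0.009, 0.042], [-0.007, 0.045], [-0.006, 0.042], [-0.004, 0.043], [-0.002, 0.044]]
12.2 q [-0.31  0.6   0.12  1.1   0.04  1.34] p [ 0.599  -0.1802  0.1396] hd 85.33 z [-0.0003  0.0444 -0.999 ] F [ 0.31  0.61 -1.85] w 0.0186 58.5
```

Centred within 0.5 mm. Lowering onto the ledge gently.

Emit:
step_arm(
  rows=[
    [[-0.4,0,9],0],
    [[-0.7,0,15],0],
    [[-0.8,0,17],0],
    [[-0.8,0,17],0],
  ],
)

```text
clock: 12.7
eef_pos: [0.5985, -0.1801, 0.1218]
tool_rot: [0.735, 0.678, 0.015, -0.017]
ft_force: [0.1, -0.6, -0.7]
grip_width: 0.0186
grasp_force: 58.5
```

Emit:
step_arm(
  rows=[
    [[0,0,0.5],0],
    [[0,0,0.5],0],
  ],
)

```text
clock: 12.95
eef_pos: [0.5988, -0.1802, 0.1219]
tool_rot: [0.735, 0.678, 0.015, -0.017]
ft_force: [0.3, 0.4, -0.1]
grip_width: 0.0187
grasp_force: 58.5
```

Emit:
step_arm(
  rows=[
    [[0,0,0.5],0],
    [[0,0,0.5],0],
  ],
)

```text
clock: 13.2
eef_pos: [0.5987, -0.1801, 0.1212]
tool_rot: [0.735, 0.678, 0.015, -0.017]
ft_force: [-0.3, 0.0, -1.7]
grip_width: 0.0188
grasp_force: 58.5
```

Emit:
step_arm(
  rows=[
    [[0,0,0.5],0],
    [[0,0,0.5],0],
  ],
)

```text
clock: 13.45
eef_pos: [0.5987, -0.1801, 0.1207]
tool_rot: [0.735, 0.678, 0.015, -0.017]
ft_force: [0.1, -0.0, -1.2]
grip_width: 0.0185
grasp_force: 58.5
```

Emit:
step_arm(
  rows=[
    [[0,0,0.6],0],
    [[0,0,0.6],0],
  ],
)

```text
clock: 13.7
eef_pos: [0.5987, -0.1801, 0.1203]
tool_rot: [0.735, 0.678, 0.015, -0.017]
ft_force: [-0.4, -0.3, 1.4]
grip_width: 0.0188
grasp_force: 58.8
```

Emit:
step_arm(
  rows=[
    [[0,0,0.6],0],
    [[0,0,0.6],0],
  ],
)

```text
clock: 13.95
eef_pos: [0.5988, -0.1802, 0.1199]
tool_rot: [0.735, 0.678, 0.015, -0.016]
ft_force: [-0.5, -0.7, 2.4]
grip_width: 0.0184
grasp_force: 59.1
```

Emit:
step_arm(
  rows=[
    [[0,0,0.6],0],
    [[0,0,0.6],0],
  ],
)

```text
clock: 14.2
eef_pos: [0.5988, -0.1803, 0.1193]
tool_rot: [0.735, 0.677, 0.015, -0.016]
ft_force: [-0.5, -2.2, 5.1]
grip_width: 0.0185
grasp_force: 59.4
```

Emit:
step_arm(
  rows=[
    [[5,0,-0.6],0],
    [[13,0,-0.3],0],
    [[21,0,0.0],0],
    [[29,0,0.4],0],
    [[37,0,0.8],0],
    [[45,0,1.1],0],
    [[52,0,1.4],0],
    [[57,0,1.6],0],
    [[60,0,1.8],0],
    [[60,0,1.8],0],
    [[60,0,1.8],0],
  ],
)

```text
clock: 15.58
eef_pos: [0.6042, -0.1198, 0.1206]
tool_rot: [0.735, 0.678, 0.015, -0.016]
ft_force: [0.3, -1.6, 5.7]
grip_width: 0.0189
grasp_force: 59.4
```

```bash
python3 edge.py | grep -v top\ 0
```

```text
15.57 q [-0.21  0.6   0.06  1.04  0.04  1.44] p [ 0.6042 -0.1198  0.1206] hd 85.36 z [ 0.0009  0.0441 -0.999 ] F [ 0.26 -1.62  5.7 ] w 0.0189 59.4
0.085 feeler y [-0.0096  0.01  ] topz 0.05380612085754634 ledge y [-0.0173  0.0145] 600 0.045407987931474283
0.095 feeler y [-0.0099  0.0099] topz 0.05259250646723994 ledge y [-0.0174  0.0146] 643 0.045433733367232026
0.105 feeler y [-0.0101  0.0098] topz 0.05146271990105539 ledge y [-0.0174  0.0144] 681 0.045460032426319213
0.115 feeler y [-0.0197  0.0097] topz 0.05034688846691568 ledge y [-0.0392  0.0145] 1055 0.04538521442691293
15.68 q [-0.21  0.6   0.06  1.04  0.04  1.44] p [ 0.6042 -0.1198  0.1206] hd 85.35 z [ 0.0009  0.0442 -0.999 ] F [-0.12 -0.99  6.62] w 0.0185 59.4
```

Emit:
step_arm(
  rows=[
    [[0,-0.8,-0.5],0],
    [[0,-1.4,-0.8],0],
    [[0,-1.4,-0.8],0],
  ],
)

```text
clock: 16.05
eef_pos: [0.6024, -0.1194, 0.1206]
tool_rot: [0.735, 0.678, 0.015, -0.017]
ft_force: [1.8, 0.8, 3.5]
grip_width: 0.0189
grasp_force: 59.0
```

Emit:
step_arm(
  rows=[
    [[0,0,0],0],
    [[0,0,0],0],
    [[0,0,0],0],
    [[0,0,0],0],
  ],
  claw=0.2,
)

```text
clock: 16.55
eef_pos: [0.6018, -0.1201, 0.1202]
tool_rot: [0.735, 0.677, 0.015, -0.017]
ft_force: [0.8, -0.1, -0.2]
grip_width: 0.0338
grasp_force: 0.0
```

```bash
python3 edge.py | grep -v top\ 0
```

```text
16.55 q [-0.21  0.6   0.06  1.04  0.04  1.44] p [ 0.6018 -0.1201  0.1202] hd 85.32 z [-0.0017  0.0448 -0.999 ] F [ 0.76 -0.05 -0.16] w 0.0338 0.0
0.085 feeler y [-0.0085  0.0114] topz 0.05349425111654703 ledge y [-0.0148  0.0171] 594 0.04540216720731112
0.095 feeler y [-0.0084  0.0114] topz 0.05226731031748412 ledge y [-0.0147  0.0169] 637 0.04545628470754032
0.105 feeler y [-0.0084  0.0113] topz 0.05100829548473568 ledge y [-0.0148  0.017 ] 682 0.04548412137422628
0.115 feeler y [-0.0196  0.0112] topz 0.04995215235121886 ledge y [-0.0392  0.017 ] 1136 0.045404610133029794
16.65 q [-0.21  0.6   0.06  1.04  0.04  1.44] p [ 0.602  -0.1202  0.1205] hd 85.32 z [-0.0012  0.0447 -0.999 ] F [-0.18 -0.37 -1.37] w 0.0341 0.0
```

Emit:
step_arm(
  rows=[
    [[0,1.4,-0.4],0],
    [[0,1.4,-0.4],0],
    [[0,1.4,-0.4],0],
  ],
)

```text
clock: 17.02
eef_pos: [0.6036, -0.1203, 0.121]
tool_rot: [0.735, 0.678, 0.015, -0.017]
ft_force: [0.3, 0.2, 0.6]
grip_width: 0.0343
grasp_force: 0.0
```

Emit:
step_arm(
  rows=[
    [[0,0,0],0],
    [[0,0,0],0],
    [[0,0,0],0],
    [[0,0,0],0],
    [[0,0,0],0],
  ],
  claw=1,
)

```text
clock: 17.65
eef_pos: [0.6036, -0.1203, 0.1211]
tool_rot: [0.735, 0.678, 0.015, -0.017]
ft_force: [-1.0, 0.0, 2.5]
grip_width: 0.0184
grasp_force: 60.3
```

```bash
cat > f.py <<'E'
from h import *
M=st()[1]; F=[]
for i in range(4):
    bot.camera('top'); o=bot.get_obs(); F.append(np.r_[o['ft_force'],o['eef_pos']])
print('mean F world',np.mean(F,0)[:3].round(2),'tool',(M.T@np.mean(F,0)[:3]).round(2),'sd',np.std(F,0)[:3].round(2),'p',np.mean(F,0)[3:].round(4))
E
python3 f.py
```

```text
17.65 q [-0.21  0.6   0.06  1.04  0.04  1.44] p [ 0.6036 -0.1203  0.1211] hd 85.32 z [-8.00e-04  4.46e-02 -9.99e-01] F [-1.03  0.02  2.54] w 0.0184 60.3
mean F world [-1.14  0.35  2.85] tool [ 0.38 -1.18 -2.83] sd [0.24 0.3  0.76] p [ 0.6036 -0.1203  0.1211]
```

Emit:
step_arm(
  rows=[
    [[4,0,-0.3],0],
    [[8,-0.1,-0.1],0],
    [[12,-0.2,0.1],0],
    [[12,-0.2,0.1],0],
  ],
)

```text
clock: 18.35
eef_pos: [0.6043, -0.1076, 0.1212]
tool_rot: [0.735, 0.678, 0.015, -0.017]
ft_force: [0.4, 0.3, 0.2]
grip_width: 0.0184
grasp_force: 60.1
```

```bash
python3 f.py
```

```text
18.35 q [-0.19  0.6   0.06  1.04  0.04  1.46] p [ 0.6043 -0.1076  0.1212] hd 85.37 z [-0.0012  0.0453 -0.999 ] F [0.42 0.25 0.21] w 0.0184 60.1
mean F world [-0.3   0.45  0.09] tool [ 0.43 -0.33 -0.07] sd [0.53 0.25 0.38] p [ 0.6042 -0.108   0.1212]
```

Emit:
step_arm(
  rows=[
    [[1,0,0],0],
    [[2,0,0.1],0],
    [[2,0,0.1],0],
  ],
)

```text
clock: 18.92
eef_pos: [0.6044, -0.1063, 0.1213]
tool_rot: [0.735, 0.678, 0.015, -0.017]
ft_force: [0.6, -0.6, 0.6]
grip_width: 0.0187
grasp_force: 60.0
```

Emit:
step_arm(
  rows=[
    [[1,0,0],0],
    [[2,0,0.1],0],
    [[2,0,0.1],0],
  ],
)

```text
clock: 19.3
eef_pos: [0.6047, -0.1042, 0.1214]
tool_rot: [0.735, 0.678, 0.015, -0.017]
ft_force: [1.2, -0.2, -1.5]
grip_width: 0.0184
grasp_force: 60.0
```

Emit:
step_arm(
  rows=[
    [[1,0,0],0],
    [[2,0,0.1],0],
    [[2,0,0.1],0],
  ],
)

```text
clock: 19.68
eef_pos: [0.6048, -0.1022, 0.1214]
tool_rot: [0.735, 0.678, 0.015, -0.017]
ft_force: [-0.2, -0.2, -0.1]
grip_width: 0.0187
grasp_force: 60.0
```

Emit:
step_arm(
  rows=[
    [[1,0,0],0],
    [[2,0,0.1],0],
    [[2,0,0.1],0],
  ],
)

```text
clock: 20.05
eef_pos: [0.605, -0.1002, 0.1213]
tool_rot: [0.735, 0.678, 0.015, -0.017]
ft_force: [-0.2, -0.4, -1.7]
grip_width: 0.0184
grasp_force: 60.0
```

Emit:
step_arm(
  rows=[
    [[1,0,0.1],0],
    [[2,0,0.2],0],
  ],
)

```text
clock: 20.3
eef_pos: [0.6052, -0.0983, 0.1212]
tool_rot: [0.735, 0.678, 0.015, -0.017]
ft_force: [-0.1, 0.4, -2.0]
grip_width: 0.0186
grasp_force: 60.0
```

Emit:
step_arm(
  rows=[
    [[1,0,0],0],
    [[2,0,0.1],0],
  ],
)

```text
clock: 20.55
eef_pos: [0.6053, -0.0966, 0.1213]
tool_rot: [0.735, 0.677, 0.014, -0.016]
ft_force: [-1.0, -2.4, -1.6]
grip_width: 0.0184
grasp_force: 60.0
```

Emit:
step_arm(
  rows=[
    [[1,0,0],0],
    [[2,0,0.1],0],
  ],
)

```text
clock: 20.8
eef_pos: [0.6054, -0.0949, 0.1213]
tool_rot: [0.735, 0.677, 0.014, -0.016]
ft_force: [-0.6, -3.9, -1.3]
grip_width: 0.0182
grasp_force: 60.0
```

Emit:
step_arm(
  rows=[
    [[1,0,0],0],
    [[2,0,0.1],0],
  ],
)

```text
clock: 21.05
eef_pos: [0.6056, -0.0927, 0.1213]
tool_rot: [0.735, 0.677, 0.015, -0.016]
ft_force: [-0.8, -4.6, 0.0]
grip_width: 0.0182
grasp_force: 60.0
```

```bash
python3 f.py
```

```text
21.05 q [-0.17  0.59  0.05  1.03  0.04  1.48] p [ 0.6056 -0.0927  0.1213] hd 85.3 z [-9.00e-04  4.38e-02 -9.99e-01] F [-0.81 -4.6   0.01] w 0.0182 60.0
mean F world [-0.53 -3.54 -0.21] tool [-3.57 -0.24  0.05] sd [0.35 0.59 0.36] p [ 0.6057 -0.0924  0.1212]
```

Emit:
step_arm(
  rows=[
    [[0.8,0,0.2],0],
    [[1.5,0,0.3],0],
    [[1.5,0,0.3],0],
  ],
)

```text
clock: 21.62
eef_pos: [0.6059, -0.091, 0.1212]
tool_rot: [0.735, 0.677, 0.015, -0.016]
ft_force: [0.3, -6.0, 0.9]
grip_width: 0.0186
grasp_force: 60.2
```

```bash
python3 f.py
```

```text
21.62 q [-0.17  0.59  0.05  1.03  0.04  1.49] p [ 0.6059 -0.091   0.1212] hd 85.32 z [-5.00e-04  4.41e-02 -9.99e-01] F [ 0.26 -6.    0.89] w 0.0186 60.2
mean F world [-0.17 -4.97  0.65] tool [-4.94  0.23 -0.87] sd [0.4  0.32 0.35] p [ 0.6058 -0.091   0.1212]
```

Drag is plain (about 5 N along the feeler, roughly 6.5 mm past first touch). Letting go.

Emit:
step_arm(
  rows=[
    [[0,0,0],0],
    [[0,0,0],0],
    [[0,0,0],0],
    [[0,0,0],0],
    [[0,0,0],0],
  ],
  claw=0,
)

```text
clock: 22.45
eef_pos: [0.6057, -0.0907, 0.121]
tool_rot: [0.735, 0.678, 0.015, -0.017]
ft_force: [-1.1, 0.0, 0.1]
grip_width: 0.0426
grasp_force: 0.0
```

```bash
python3 edge.py | grep -v top\ 0
```

```text
22.45 q [-0.17  0.59  0.05  1.03  0.04  1.49] p [ 0.6057 -0.0907  0.121 ] hd 85.33 z [-0.001  0.045 -0.999] F [-1.07  0.03  0.08] w 0.0426 0.0
0.085 feeler y [-0.0198  0.0108] topz 0.053699824966448984 ledge y [-0.0384  0.0153] 709 0.0454172640287957
0.095 feeler y [-0.0196  0.0106] topz 0.08161968604105303 ledge y [-0.0166  0.0155] 662 0.04539280029709199
0.105 feeler y [-0.0197  0.0106] topz 0.087544944429583 ledge y [0.0143 0.0155] 76 0.04542388972509516
0.115 feeler y  topz  ledge y [0.0142 0.0154] 82 0.045531115313204806
22.55 q [-0.17  0.59  0.05  1.03  0.04  1.49] p [ 0.6057 -0.0907  0.121 ] hd 85.32 z [-0.0009  0.0449 -0.999 ] F [0.22 0.61 0.22] w 0.0426 0.0
```

Emit:
step_arm(
  rows=[
    [[0,0,-10],0],
    [[2,0,-40],0],
    [[4,0,-90],0],
    [[4,0,-140],0],
    [[-50,0,-160],0],
    [[-100,0,-160],0],
    [[-100,0,-160],0],
  ],
)

```text
clock: 23.42
eef_pos: [0.5971, -0.2011, 0.2772]
tool_rot: [0.737, 0.676, 0.015, -0.016]
ft_force: [-0.3, 0.4, -0.7]
grip_width: 0.0426
grasp_force: 0.0
```

Run:
```python
from h import *
st()
P=bot.camera_params('wrist');im,d=bot.camera('wrist');a=im[:,:,::-1].copy();cv2.imwrite('pics/fw.png',a)
im2,_=bot.camera('side');b=cv2.resize(im2[180:360,200:440,::-1],(640,480),interpolation=2)
cv2.imwrite('pics/fin.png',np.hstack([cv2.resize(a,(400,300)),cv2.resize(b,(400,300))]))
full=cloud(np.ones(d.shape,bool),d,P); rr,cc=np.nonzero(d>0); col=im[rr,cc].astype(int)
red=(col[:,0]>100)&(col[:,1]<.45*col[:,0])&(col[:,2]<.45*col[:,0])&(full[:,2]>.062)&(full[:,2]<.068)&(np.abs(full[:,0]-.605)<.05)
q=full[red]; print(len(q),cv2.minAreaRect(q[:,:2].astype(np.float32)*1000),np.median(q[:,2]))
A=np.c_[q[:,:2]-q[:,:2].mean(0),np.ones(len(q))]; print(np.linalg.lstsq(A,q[:,2],rcond=None)[0])
```

```text
23.43 q [-0.34  0.53  0.36  1.42  0.04  1.32] p [ 0.5971 -0.2011  0.2772] hd 85.02 z [ 5.000e-04  4.350e-02 -9.991e-01] F [-0.33  0.43 -0.73] w 0.0426 0.0
2193 ((608.04150390625, -79.91458892822266), (58.500946044921875, 19.13254737854004), 85.4918212890625) 0.0653973673719575
[0.00683994 0.00114932 0.06537487]
```

View pics/fin.png

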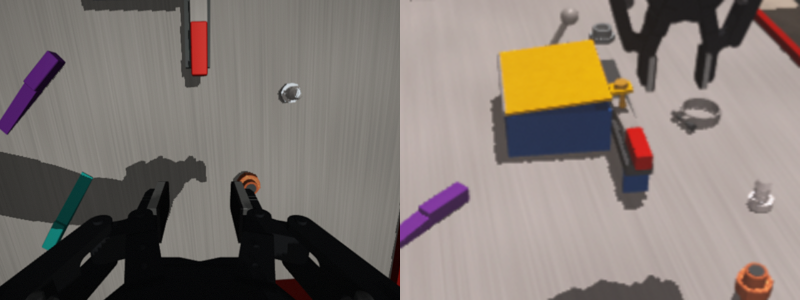

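The final views show the feeler flat and centred on the ledge, its handle at (640,150) in the right panel. The blade is under the tooth, the lid is up, the toggle is thrown, and the union, adapter, clamp and bushing stand where they were.

```bash
python3 -c "
from workcell import bot
print(bot.job_done())"
```

```text
the job is handed in; nothing more can be done
None
```

The job is handed in at about 23.5 s of the 64 s: the toggle is thrown to its stop with the lid up, and the red-handled feeler lies flat under the tooth, about 6.5 mm past first touch with a plain drag, released and still in place, and none of the fittings appear moved in the final pictures.

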